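Finish a pinwheel layer of porcelain cartons on a crate base

TASK

Two packed porcelain cartons already lie on the crate base; take the two cartons from the table and lay them flat on the base to complete the pinwheel layer: square to the base, every carton's end closed up against the long side of the next with clearly less than a finger's width between them, and an open square well in the middle. Keep the cartons upright, set them down gently rather than dropping them, leave the two laid cartons where they lie and do not disturb the antiques on the table.

Things in the scene. Friction and masses are not known exactly. Their poses are not given: they have to be found in the camera images.
- base: Transit-crate base, fixed: dark square ply deck 230 x 230 mm, top 32 mm above the table, on two skids. Origin on the table under the deck's centre, x and y along its edges, z up. laid_1 is centred near (-32, -62) mm and laid_2 near (32, 62) mm, both long along x. Finished, the layer is about 184 mm square with an empty well about 64 mm square in the middle.
- place_1 (a point): Point on the deck's top at the middle of one free place of the pinwheel, (62, -32) mm in the base's frame: the carton here lies long along the base's y, beyond laid_1's +x end, its +y end facing laid_2's long side. Its inner long side borders the open well over its +y half (finger room there) and laid_1's end over its -y half. Axes as the base's.
- place_2 (a point): Point on the deck's top at the middle of the other free place, (-62, 32) mm in the base's frame: the carton here lies long along the base's y, beyond laid_2's -x end, its -y end facing laid_1's long side. Its inner long side borders the open well over its -y half (finger room there) and laid_2's end over its +y half. Axes as the base's.
- laid_1: Carton already lying on the deck: taped brown cardboard carton, 120 x 60 x 55 mm high, long along its x, 0.17 to 0.35 kg, loose; origin at the centre of its underside, z up; looks the same turned half round.
- laid_2: Carton already lying on the deck, diagonally opposite laid_1: taped brown cardboard carton, 120 x 60 x 55 mm high, long along its x, 0.17 to 0.35 kg, loose; origin at the centre of its underside, z up; looks the same turned half round.
- carton_1: Carton standing on the table top: taped brown cardboard carton, 120 x 60 x 55 mm high, long along its x, 0.17 to 0.35 kg, loose; origin at the centre of its underside, z up; looks the same turned half round. It may go in either free place.
- carton_2: The other carton standing on the table top: taped brown cardboard carton, 120 x 60 x 55 mm high, long along its x, 0.17 to 0.35 kg, loose; origin at the centre of its underside, z up; looks the same turned half round. It may go in either free place.
- jug: Bystander, loose: pink lustre cream jug, 96 mm high, body 84 mm across, handle to its +y reaching 70 mm from the axis, spout to -y reaching 54 mm; origin at the centre of its foot.
- doll: Bystander, loose: porcelain doll head on its shoulder plate, painted blue eyes and black hair, 116 mm high, 84 mm across at the foot; origin at the centre of its foot, face to its -x.
- salt: Bystander, loose: round cobalt-glazed salt cellar, 76 mm across, 36 mm high; origin at the centre of its foot.
- pillbox: Bystander, loose: round turquoise cloisonné pill box with brass wires, 57 mm across, 33 mm high; origin at the centre of its foot.

How it is judged:
By the outcome, as a careful person would: the job done as asked, in the order asked, and still so for the second after the job is handed in, with the robot touching nothing.
It also fails if it takes over 51 s, if anything falls off the work surface, if the arm or the gripper's body presses on something with over 40 N, if the wrist force passes 120 N, or if a joint passes its speed limit or range.

ROBOT

A 6-joint arm with a two-finger parallel gripper is mounted at the origin on the work surface. World frame = base frame: x ahead of the robot, y to its left, z up, the work surface at z = 0. Lengths are in m, angles in degrees, forces in N, time in s.
With the tool pointing down it reaches from about 0.275 to 0.875 m from the base axis. Payload 12.5 kg.
Tool frame: the origin (TCP) lies at the very end of the fingers, on their centre line; the grasp point (between the pads) lies 19 mm behind it; z points along the fingers, y is the line along which they close (so a half turn about z gives the same grasp; the last joint's range is limited). The gripper opens to 85 mm and grips with 20 to 120 N. Pads are 22 mm wide; open, the fingers measure 114 mm over their backs; the gripper's body (76 mm by 85 mm) begins 54 mm behind the grasp point. The pads swing forward as they close: fully open they stand 13 mm farther back than shut.
Start: joints at [65.913, 20.094, 94.641, -0, 65.266, -4.847], TCP at [0.181, 0.519, 0.196] pointing down, gripper open.
Joint ranges: [-157.81, 157.81], [-45, 120.19], [0.68, 151.7], [-89.99, 269.99], [4.06, 180], [-164.3, 164.3]. Speed limits (degrees/s): [127.2, 127.2, 159.86, 180, 180, 180].

INTERFACE

Orientations are given as [roll, pitch, yaw] about the fixed x, y, z axes, in that order (R = Rz(yaw) Ry(pitch) Rx(roll)).
In Python, from workcell import monitor, grab_frame, order gives the robot as it stands.
- The arm moves only by the shell command python3 -m jog 'ROWS' [OPENING]. ROWS is a JSON object of lists of equal length, an entry for each row: "delta_pos": the shift along the world's x, y, z in mm, a list of three; "twist": the turn, a rotation vector about the world's x, y, z in degrees, a list of three. In form: {"delta_pos": [[dx, dy, dz], ...], "twist": [[wx, wy, wz], ...]}. A call has 1 to 8 rows; each row shifts and turns the commanded pose from where the row before left it; what a row does not reach is not made up. A row lasts 1/12 s, in which the tool goes at most 41.7 mm and 7.16 degrees, less where a joint would pass 70% of its speed; a pose out of reach is approached as far as the arm can. A call is refused whole if a number of a shift passes 41.7 or a number of a turn 7.16, either way. A call with a gripper value outside its range is refused whole. OPENING is the finger opening in mm, from 0 to 85.4, set as the call begins (- or left out, the last holds). The fingers move at their own pace and stop on an object; the grip force is fixed at half the most. Time passes only in rows, so rows that do not move let the fingers close. It gives the time, the measured TCP pose, the force, the opening and the grip force at its end, in the units of the state.
- monitor.read_state(): the state, without advancing time (a new reading comes with each control period).
- grab_frame(name): name is "scene" or "top"; returns a dict with "frame" (400x640x3 uint8, red, green, blue), "fovy" (degrees; the focal length in pixels is half the picture's height over the tangent of half this angle, whatever the lens; pixels are square), "cx", "cy" (the principal point, pixels), "rvec" (rotation vector, rad) and "tvec" (3), from world to camera coordinates, as OpenCV has them. Camera axes: x right, y down, z forward; pixel columns grow to the right and rows downward; lengths in m; the calibration is good to about 2 mm. A picture is of the moment at which its call begins. There is no depth.
- order.close_job(): hands the job in; it is judged then, once.
The state is a dict: "time": time; "joints": joint angles; "qd": joint speeds; "effort": joint torques, N m; "eef_pos": TCP position; "tcp_rot": TCP orientation; "ft_force": force on the tool from outside, world axes, zero at the start; "wrist_torque": the same for the moment, N m; "grip_width": finger opening in m; "grasp_force": force on a finger pad.
Only numpy, scipy, OpenCV 4.12 (cv2) and the standard library are available. Lean on these libraries where they do the work, as an engineer would, in place of code of your own. Each camera call takes 0.05 s, during which the arm holds its last target. There are 200 camera calls.

## Working session

There is one attempt and no reset: what is moved stays moved. The work goes in short steps, Python scripts to look and compute and a shell command to move; the robot and the scene stay as the last step left them, time stands still between calls to the robot, and variables do not carry over. Pictures are saved under pics/ and viewed, at most 10 in all, crops included, and the job is handed in when it is done.

```bash
mkdir -p pics; ls
cat > h.py <<'E'
import cv2,numpy as np
from workcell import monitor,grab_frame,order
def cam(n):
    f=grab_frame(n);h=f["frame"].shape[0]
    fl=h/2/np.tan(np.radians(f["fovy"])/2)
    K=np.array([[fl,0,f["cx"]],[0,fl,f["cy"]],[0,0,1]]);R=cv2.Rodrigues(np.array(f["rvec"],float))[0];t=np.array(f["tvec"],float)
    return f["frame"],K,R,t
def ray(px,z,K,R,t):
    px=np.atleast_2d(np.array(px,float));c=-R.T@t
    d=(R.T@np.linalg.inv(K)@np.c_[px,np.ones(len(px))].T).T
    return (c+d*((z-c[2])/d[:,2])[:,None])
def proj(P,K,R,t):
    p=(K@(R@np.atleast_2d(P).T+t[:,None])).T
    return p[:,:2]/p[:,2:]
def save(img,n): cv2.imwrite("pics/"+n,cv2.cvtColor(img,cv2.COLOR_RGB2BGR))
E
python3 - <<'E'
from h import *
for n in("scene","top"):
    f,K,R,t=cam(n);save(f,n+"0.png");print(n,K[0,0],K[:2,2],-R.T@t,R.tolist())
s=monitor.read_state();print(s)
E
```

```text
pics
scene 407.19495090104823 [315.90780072 199.10918339] [1.3196187  0.2012458  0.74752178] [[-0.2956968303974373, 0.9550250278486762, 0.022149055861241496], [0.6221061091109358, 0.2101095938891102, -0.7542134628622095], [-0.7249464625058608, -0.20923946744911293, -0.6562556451276058]]
top 503.8061539980154 [306.773713   196.20864316] [ 0.45431602 -0.01299694  1.12595973] [[-0.003426768471772479, -0.9997816179019152, -0.02061489178409226], [-0.9949357660081293, 0.005479590099486953, -0.10036331805076296], [0.10045436165571837, 0.020166571294361696, -0.9947372671346799]]
{'time': 0.1, 'joints': array([ 6.59137899e+01,  2.01203000e+01,  9.46731517e+01,  1.94318207e-03,
        6.52641836e+01, -4.84590216e+00]), 'qd': array([-0.02765339, -0.08985491, -0.08918386, -0.00850111,  0.01956116,
       -0.10642254]), 'effort': array([-3.17963486e-04, -5.06824923e+01, -2.91876054e+01, -1.40462389e-04,
        2.60066685e-03,  2.73724766e-05]), 'eef_pos': array([0.18106396, 0.5189974 , 0.19522223]), 'tcp_rot': array([-1.79942720e+02, -6.62658075e-03,  1.60758875e+02]), 'ft_force': array([ 0.4836241 , -0.86172897, -0.17713901]), 'wrist_torque': array([-0.01430157,  0.01212517,  0.0101785 ]), 'grasp_force': 0.0, 'grip_width': 0.08519087914713594}
```

View pics/top0.png

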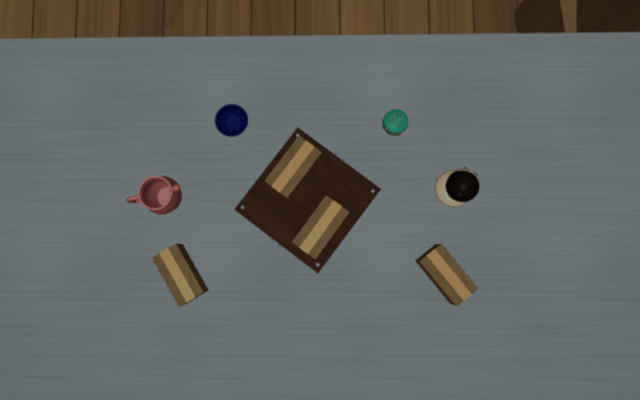

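View pics/scene0.png

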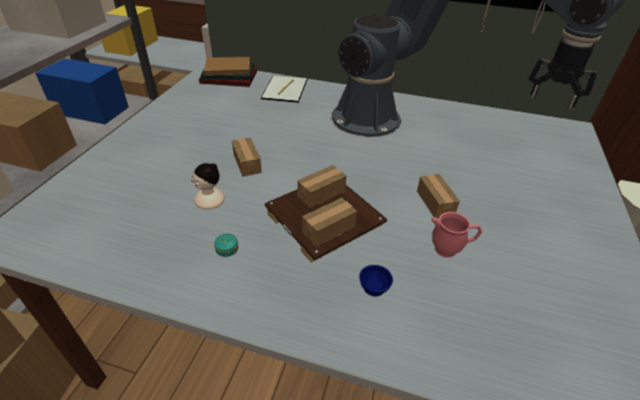

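The top view shows the deck centred near pixel (308,200). The laid cartons are at (293,167) and (321,227), and the free cartons at (180,275) and (447,275). Doll (458,187), jug (160,195), salt (232,120) and pillbox (396,122) stand clear of them.

Run:
```python
from h import *
f,K,R,t=cam("top")
a=cv2.resize(f[235:315,140:220],(400,400),interpolation=cv2.INTER_CUBIC)
b=cv2.resize(f[235:315,407:487],(400,400),interpolation=cv2.INTER_CUBIC)
save(np.hstack([a,b]),"c1.png")
hsv=cv2.cvtColor(f,cv2.COLOR_RGB2HSV)
for p in[(180,275),(170,275),(188,270),(447,275),(321,227),(308,200),(293,167),(253,205),(100,250)]:print(p,f[p[1],p[0]],hsv[p[1],p[0]])
c=cv2.resize(f[120:280,228:388],(600,600),interpolation=cv2.INTER_CUBIC);save(c,"c2.png")
```

```text
(180, 275) [154 130  86] [ 19 113 154]
(170, 275) [95 80 53] [ 19 113  95]
(188, 270) [99 82 55] [ 18 113  99]
(447, 275) [153 122  80] [ 17 122 153]
(321, 227) [150 126  82] [ 19 116 150]
(308, 200) [45 27 16] [ 11 164  45]
(293, 167) [153 122  80] [ 17 122 153]
(253, 205) [48 30 21] [ 10 143  48]
(100, 250) [106 112 115] [100  20 115]
```

View pics/c1.png

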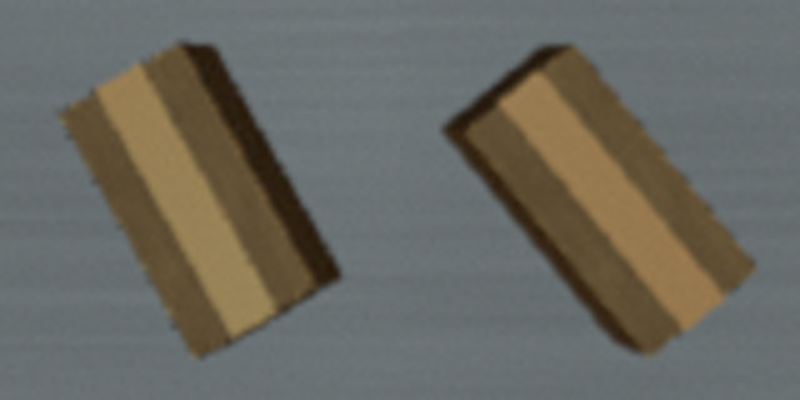

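View pics/c2.png

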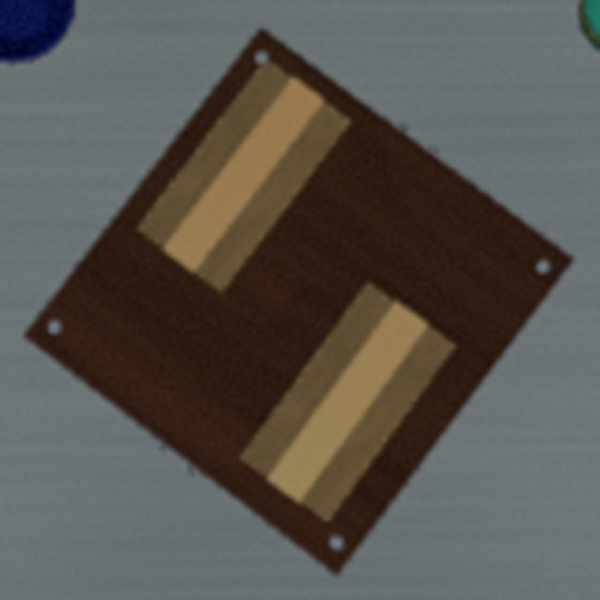

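The crops show clean carton tops, brighter than their sides, and the full deck outline. I'll measure the rectangles on their planes.

```bash
cat >> h.py <<'E'
def rect(mask,z,c):
    cs=[k for k in cv2.findContours(mask,cv2.RETR_EXTERNAL,cv2.CHAIN_APPROX_NONE)[0] if cv2.contourArea(k)>250]
    out=[]
    for k in cs:
        w=ray(cv2.convexHull(k)[:,0],z,*c)[:,:2]*1000
        (x,y),(a,b),th=cv2.minAreaRect(w.astype(np.float32))
        if a<b: a,b,th=b,a,th+90
        m=cv2.moments(k);g=ray([[m['m10']/m['m00'],m['m01']/m['m00']]],z,*c)[0,:2]*1000
        out.append((np.round([x,y]),np.round(g,1),round(a),round(b),round((th+90)%180-90,1)))
    return out
def tops(f):
    h=cv2.cvtColor(f,cv2.COLOR_RGB2HSV)
    return cv2.morphologyEx(cv2.inRange(h,(12,75,72),(28,255,255)),cv2.MORPH_OPEN,np.ones((3,3)))
E
python3 - <<'E'
from h import *
f,*c=cam("top");m=tops(f);m[:60]=0
print("z55",*rect(m,.055,c),sep="\n");print("z87",*rect(m,.087,c),sep="\n")
h=cv2.cvtColor(f,cv2.COLOR_RGB2HSV);d=cv2.inRange(h,(0,75,0),(30,255,255));q=np.zeros_like(d);q[120:280,228:388]=d[120:280,228:388]
print("deck",*rect(q,.032,c),sep="\n")
E
```

```text
z55
(array([ 396., -287.]), array([ 395.9, -287.1]), 121, 60, 38.1)
(array([397., 283.]), array([397., 283.]), 121, 59, 30.5)
(array([498., -20.]), array([497.3, -19.7]), 127, 62, -36.1)
(array([628.,  39.]), array([627.4,  39.2]), 127, 62, -37.2)
z87
(array([ 398., -279.]), array([ 397.6, -278.9]), 117, 58, 38.1)
(array([399., 274.]), array([398.7, 274.1]), 117, 58, 30.5)
(array([496., -19.]), array([496. , -19.5]), 124, 60, -36.1)
(array([623.,  38.]), array([622.3,  37.7]), 123, 60, -37.2)
deck
(array([559.,   9.]), array([557.5,   8.1]), 227, 226, 52.7)
```

```bash
python3 -m jog '{"delta_pos":[[20,-25,-5],[25,-31,-5],[25,-31,-5],[25,-31,-5],[25,-31,-5],[25,-31,-5],[25,-31,-5],[27,-36,-5]],"twist":[[0,0,6.2],[0,0,6.2],[0,0,6.2],[0,0,6.2],[0,0,6.2],[0,0,6.2],[0,0,6.2],[0,0,6.2]]}' 85
python3 -m jog '{"delta_pos":[[0,0,0],[0,0,0]],"twist":[[0,0,0],[0,0,0]]}'
```

```text
time: 0.87
eef_pos: [0.3716, 0.281, 0.157]
tcp_rot: [180.0, 0.0, -150.8]
ft_force: [0.1, 0.5, -0.0]
grip_width: 0.085
grasp_force: 0.0
time: 1.03
eef_pos: [0.3715, 0.2812, 0.157]
tcp_rot: [180.0, -0.0, -151.3]
ft_force: [-0.7, 0.2, 0.0]
grip_width: 0.085
grasp_force: 0.0
```

```bash
python3 -m jog '{"delta_pos":[[6.5,-9.2,-10],[0,0,-30],[0,0,-30],[0,0,-20],[0,0,0]],"twist":[[0,0,1.8],[0,0,0],[0,0,0],[0,0,0],[0,0,0]]}'
python3 - <<'E'
from h import *
f,*c=cam("scene");save(cv2.resize(f[100:260,360:520],(600,600),interpolation=cv2.INTER_CUBIC),"g1.png")
E
```

```text
time: 1.45
eef_pos: [0.3747, 0.2731, 0.0642]
tcp_rot: [180.0, -0.3, -149.3]
ft_force: [-1.0, -0.5, -0.4]
grip_width: 0.0849
grasp_force: 0.0
```

View pics/g1.png

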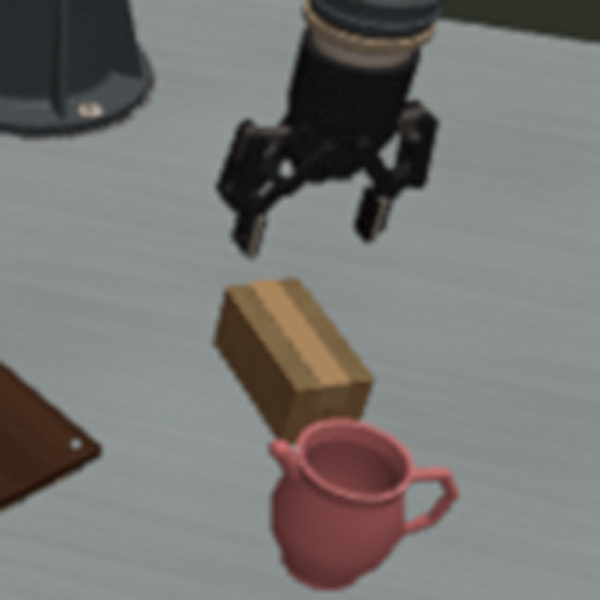

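The open fingertips are at full-image pixels (426,167) and (459,163), above and behind the carton. I'll check them against the reported TCP before descending.

Run:
```python
from h import *
f,*c=cam("scene")
print(proj([[.3747,.2731,.064],[.3747,.2731,.08]],*c))
for z in(.06,.08,.1):print(z,ray([[426,167],[459,163]],z,*c).round(3).tolist())
m=tops(f);k=m.copy()*0;k[165:215,410:462]=m[165:215,410:462];print(rect(k,.055,c))
```

```text
[[437.09391192 178.27843341]
 [438.37253147 173.64639023]]
0.06 [[0.326, 0.239, 0.06], [0.275, 0.329, 0.06]]
0.08 [[0.355, 0.238, 0.08], [0.305, 0.325, 0.08]]
0.1 [[0.384, 0.237, 0.1], [0.335, 0.321, 0.1]]
[(array([425., 289.]), array([424.7, 288.5]), 160, 74, 21.3)]
```

Run:
```python
from h import *
f,*c=cam("scene")
print(ray([[420,176.8],[439.5,174],[459,202],[439.5,204]],.055,*c).round(3)*1000)
s=monitor.read_state();print(s["eef_pos"],s["time"])
f,*c=cam("top");print(proj([[.3747,.2731,.064],[.3747,.2731,.08]],*c))
save(np.hstack([cv2.resize(f[225:325,130:230],(400,400),interpolation=cv2.INTER_CUBIC)]),"g2.png")
```

```text
[[371. 228.  55.]
 [340. 279.  55.]
 [446. 337.  55.]
 [471. 289.  55.]]
[0.37740748 0.27427235 0.06824748] 1.6
[[180.66265822 285.75466892]
 [178.56934671 286.34815938]]
```

View pics/g2.png

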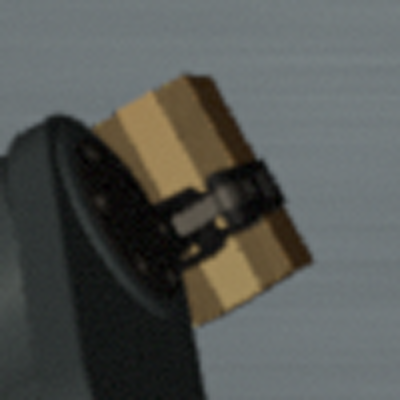

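The top view shows the gripper straddling the carton's near end, with its line square to the carton. I'll descend in steps while watching force.

```bash
python3 -m jog '{"delta_pos":[[0,0,-15],[0,0,-15],[0,0,-8],[0,0,0],[0,0,0]],"twist":[[0,0,0],[0,0,0],[0,0,0],[0,0,0],[0,0,0]]}'
python3 - <<'E'
from h import *
s=monitor.read_state();print(s["eef_pos"],s["ft_force"],s["tcp_rot"])
f,*c=cam("scene");print(proj([s["eef_pos"]],*c))
save(cv2.resize(f[120:240,380:500],(600,600),interpolation=cv2.INTER_CUBIC),"g3.png")
E
```

```text
time: 2.07
eef_pos: [0.3775, 0.2737, 0.0299]
tcp_rot: [-180.0, 0.0, -149.3]
ft_force: [0.8, -0.0, 1.2]
grip_width: 0.0851
grasp_force: 0.0
[0.37747579 0.27365658 0.02991052] [ 0.81392977 -0.00840232  1.1567245 ] [-1.79999764e+02  3.39074501e-02 -1.49250602e+02]
[[434.56634681 188.50134435]]
```

View pics/g3.png

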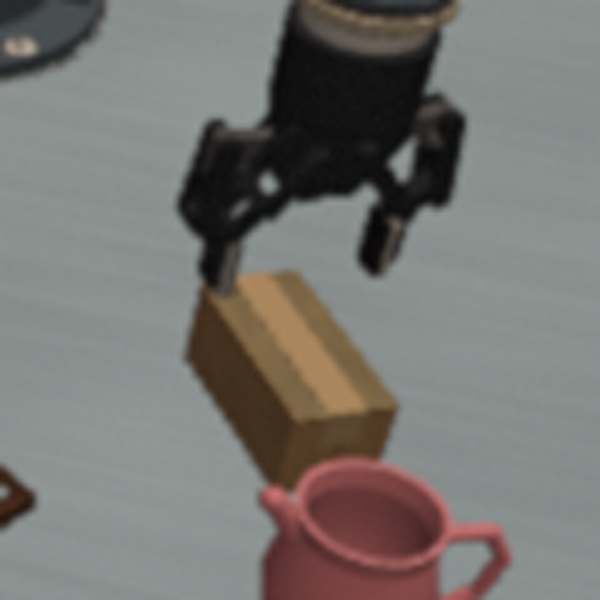

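The fingers appear higher and further back than the reported TCP. In the full image the tips are near (424,179) and (455,174), while the TCP projects to (435,188). I'll check the cameras against known things before going on: deck corners in both views and the robot foot at the origin.

Run:
```python
from h import *
for n in("scene","top"):
    f,*c=cam(n);h=cv2.cvtColor(f,cv2.COLOR_RGB2HSV)
    # pillbox top (z33), salt (z36)
    for nm,lo,hi,z in(("pill",(75,100,60),(95,255,255),.033),("salt",(110,120,20),(130,255,255),.03),("jug",(165,60,60),(180,255,255),.05)):
        m=cv2.inRange(h,lo,hi)
        ks=[k for k in cv2.findContours(m,0,1)[0] if 80<cv2.contourArea(k)<4000]
        for k in ks:
            M=cv2.moments(k);p=(M['m10']/M['m00'],M['m01']/M['m00']);print(n,nm,np.round(p),cv2.contourArea(k),(ray([p],z,*c)[0]*1000).round())
    if n=="scene":
        d=cv2.inRange(h,(0,75,0),(30,255,255));q=np.zeros_like(d);q[170:262,262:390]=d[170:262,262:390]
        k=max(cv2.findContours(q,0,1)[0],key=cv2.contourArea)[:,0]
        e=[k[k[:,0].argmin()],k[k[:,0].argmax()]];print(e)
        print((ray(e,.032,*c)*1000).round())
        print("foot",(ray([[333,122],[400,122],[366,130]],0,*c)*1000).round())
    else:
        d=cv2.inRange(h,(0,75,0),(30,255,255));q=np.zeros_like(d);q[120:280,228:388]=d[120:280,228:388]
        k=max(cv2.findContours(q,0,1)[0],key=cv2.contourArea)[:,0]
        e=[k[k[:,0].argmin()],k[k[:,0].argmax()],k[k[:,1].argmin()],k[k[:,1].argmax()]];print(e);print((ray(e,.032,*c)*1000).round())
```

```text
scene pill [225. 242.] 270.5 [ 746. -184.   33.]
scene salt [375. 279.] 719.0 [742. 176.  30.]
[array([265, 204], dtype=int32), array([386, 219], dtype=int32)]
[[ 591. -148.   32.]
 [ 546.  165.   32.]]
foot [[  72. -104.    0.]
 [  -8.  125.    0.]
 [  87.   20.    0.]]
top pill [396. 121.] 420.0 [ 731. -187.   33.]
top salt [231. 120.] 773.5 [737. 177.  30.]
[array([235, 209], dtype=int32), array([379, 189], dtype=int32), array([297, 129], dtype=int32), array([317, 272], dtype=int32)]
[[ 538.  166.   32.]
 [ 580. -148.   32.]
 [ 714.   30.   32.]
 [ 401.  -12.   32.]]
```

Run:
```python
from h import *
f,*c=cam("top");g=cv2.cvtColor(f,cv2.COLOR_RGB2GRAY).astype(float)
g=cv2.GaussianBlur(g,(15,1),0)
xs=np.arange(10,505,45);print([(x,20+int(np.argmax(np.abs(np.diff(h:=g[20:50,x]))))) for x in xs])
def sub(x,lo,hi):
    h=g[lo:hi,x];d=np.abs(np.diff(h));i=d.argmax();w=d[max(i-2,0):i+3];return round(lo+.5+(np.arange(max(i-2,0),max(i-2,0)+len(w))*w).sum()/w.sum(),2)
e=np.array([(x,sub(x,22,50)) for x in np.arange(5,638,30)]);p=np.polyfit(e[:,0],e[:,1],1);print(np.c_[e,(e[:,1]-np.polyval(p,e[:,0])).round(2)].tolist())
s,*c=cam("scene");G=cv2.GaussianBlur(cv2.cvtColor(s,cv2.COLOR_RGB2GRAY),(5,5),0).astype(float)
# front table edge: last bright->dark going down, search around line (0,267)-(560,395)
r=[]
for x in range(60,520,40):
    y0=int(268+x*.229);h=G[max(y0-15,0):min(y0+15,400),x];d=-np.diff(h);r.append((x,max(y0-15,0)+d.argmax()))
r=np.array(r);p=np.polyfit(r[:,0],r[:,1],1);print(np.c_[r,(r[:,1]-np.polyval(p,r[:,0])).round(1)].tolist())
print(monitor.read_state()["time"])
```

```text
[(np.int64(10), 38), (np.int64(55), 37), (np.int64(100), 37), (np.int64(145), 36), (np.int64(190), 36), (np.int64(235), 35), (np.int64(280), 35), (np.int64(325), 34), (np.int64(370), 34), (np.int64(415), 34), (np.int64(460), 33)]
[[5.0, 38.06, -0.06], [35.0, 37.84, 0.03], [65.0, 37.63, 0.13], [95.0, 37.16, -0.03], [125.0, 36.73, -0.15], [155.0, 36.45, -0.12], [185.0, 36.25, -0.01], [215.0, 36.0, 0.05], [245.0, 35.72, 0.09], [275.0, 35.27, -0.05], [305.0, 35.0, -0.01], [335.0, 34.71, 0.01], [365.0, 34.44, 0.05], [395.0, 34.22, 0.14], [425.0, 33.91, 0.14], [455.0, 33.56, 0.1], [485.0, 33.12, -0.02], [515.0, 32.68, -0.15], [545.0, 32.42, -0.1], [575.0, 32.29, 0.08], [605.0, 31.87, -0.03], [635.0, 31.51, -0.08]]
[[60.0, 284.0, -7.1], [100.0, 297.0, -1.1], [140.0, 309.0, 4.0], [180.0, 321.0, 9.0], [220.0, 331.0, 12.0], [260.0, 320.0, -6.0], [300.0, 323.0, -10.0], [340.0, 340.0, 0.0], [380.0, 340.0, -7.0], [420.0, 357.0, 3.0], [460.0, 359.0, -1.9], [500.0, 373.0, 5.1]]
2.3167
```

```bash
python3 -m jog '{"delta_pos":[[0,0,-8],[0,0,-6],[0,0,-4],[0,0,0]],"twist":[[0,0,0],[0,0,0],[0,0,0],[0,0,0]]}'
python3 - <<'E'
from h import *
s=monitor.read_state();print(s["eef_pos"],s["ft_force"])
f,*c=cam("scene");g=f.max(2)
m=(g<62).astype(np.uint8)
for y in range(160,200):print(y,"".join("#" if v<45 else "+" if v<62 else "o" if b else "." for v,b in zip(g[y,412:470],(f[y,412:470,0].astype(int)-f[y,412:470,2]>25))))
E
```

```text
time: 2.65
eef_pos: [0.3766, 0.273, 0.0101]
tcp_rot: [180.0, -0.1, -149.3]
ft_force: [0.1, 0.1, 0.3]
grip_width: 0.0849
grasp_force: 0.0
[0.37662063 0.27297949 0.01008465] [0.06083473 0.13473166 0.33118883]
160 .....#############+..#######################.....########.
161 ....##############...+######################+...########+.
162 ....##############....################+.+####+++########..
163 ....##############....###############+...+##############..
164 ...###############...+##############......##############..
165 ...#########################++............+############+..
166 ..############..########..................#########+##+...
167 ..+##########...#######..................########+........
168 ...#########+..+#####+..................#########.........
169 ...+########+.####+.....................####..#+..........
170 ....#############+......................###+..+...........
171 .....###########+......................#####..+...........
172 .....+#########+.......................#####..............
173 .......#######+........................#####.+............
174 .......
[... 926 characters left out ...]
.......
189 ......ooooooooooooooooooooooooooooooooo...................
190 ......oooooooooooooooooooooooooooooooooo..................
191 ......ooooooooooooooooooooooooooooooooooo.................
192 .......oooooooooooooooooooooooooooooooooo.................
193 .......ooooooooooooooooooooooooooooooooooo................
194 ........ooooooooooooooooooooooooooooooooooo...............
195 .........ooooooooooooooooooooooooooooooooooo..............
196 .........ooooooooooooooooooooooooooooooooooo..............
197 ..........ooooooooooooooooooooooooooooooooooo.............
198 ...........ooooooooooooooooooooooooooooooooooo............
199 ...........oooooooooooooooooooooooooooooooooooo...........
```

Run:
```python
from h import *
S=cam("scene");T=cam("top");s=monitor.read_state()["eef_pos"];print(s)
def tri(p,q):
    A=S[1]@np.c_[S[2],S[3]];B=T[1]@np.c_[T[2],T[3]]
    X=cv2.triangulatePoints(A,B,np.array(p,float).reshape(2,1),np.array(q,float).reshape(2,1))[:,0];X=X[:3]/X[3]
    return (X*1000).round(), proj(X,*S[1:]).round(1),proj(X,*T[1:]).round(1)
print("knuckle",tri((418.7,149),(201,272.5)))
# carton top corners scene vs top g2 crop (4x, origin 130,225)
for p,q in(((459,202),(130+185/4,225+75/4)),((439.5,204),(130+250/4-5,225+135/4)),((420,176.8),(130+305/4-6,225+262/4))):print(tri(p,q))
# deck corners
for p,q in(((265,204),(379,189)),((386,219),(235,209))):print("deck",tri(p,q))
f=T[0];save(cv2.resize(f[215:335,120:240],(600,600),interpolation=cv2.INTER_CUBIC),"g4.png")
```

```text
[0.37718472 0.27334516 0.01110011]
knuckle (array([407., 207., 166.]), array([[418.7, 149. ]]), array([[201. , 272.5]]))
(array([462., 307.,  58.]), array([[447.2, 202.5]]), array([[166.5, 244. ]]))
(array([429., 281.,  17.]), array([[434.6, 204.3]]), array([[183.5, 259.1]]))
(array([364., 232.,  51.]), array([[421.5, 176.7]]), array([[201.5, 290.3]]))
deck (array([ 581., -151.,   23.]), array([[265.7, 204.1]]), array([[379.5, 188.8]]))
deck (array([538., 166.,  25.]), array([[386.5, 219. ]]), array([[235.4, 208.9]]))
```

View pics/g4.png

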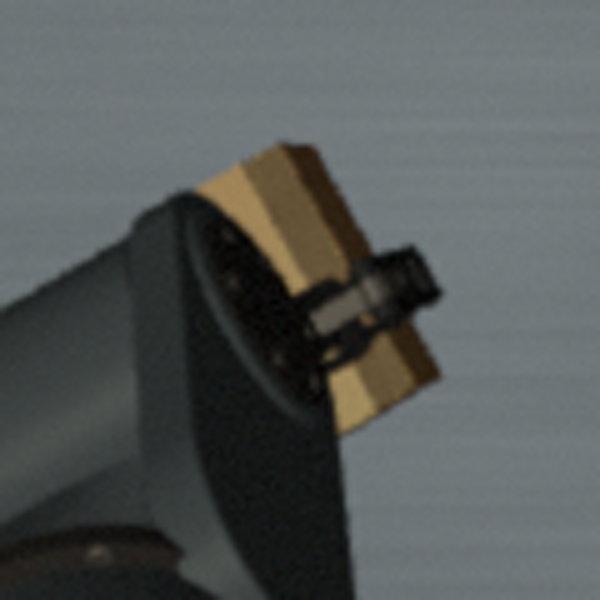

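The top view shows the gripper line crossing the carton about 10–16 mm on the robot side of its centre. The horizontal position is therefore right, and what's uncertain is finger height. Open fingers have room below, so I'll lower a little and close as a probe.

```bash
python3 -m jog '{"delta_pos":[[0,0,-4],[0,0,-3],[0,0,0]],"twist":[[0,0,0],[0,0,0],[0,0,0]]}'
python3 -m jog '{"delta_pos":[[0,0,0],[0,0,0],[0,0,0],[0,0,0],[0,0,0],[0,0,0],[0,0,0],[0,0,0]],"twist":[[0,0,0],[0,0,0],[0,0,0],[0,0,0],[0,0,0],[0,0,0],[0,0,0],[0,0,0]]}' 40
python3 - <<'E'
from h import *
f,*c=cam("scene");g=f.max(2)
for y in range(165,205):print(y,"".join("#" if v<45 else "o" if b else "." for v,b in zip(g[y,412:470],(f[y,412:470,0].astype(int)-f[y,412:470,2]>25))))
E
```

```text
time: 3.05
eef_pos: [0.377, 0.2732, 0.0037]
tcp_rot: [180.0, -0.0, -149.3]
ft_force: [0.8, -0.9, 0.4]
grip_width: 0.0852
grasp_force: 0.0
time: 3.72
eef_pos: [0.3774, 0.2734, 0.0047]
tcp_rot: [-180.0, 0.0, -149.3]
ft_force: [-1.4, -1.9, 6.8]
grip_width: 0.0582
grasp_force: 64.0
165 ......#######..#####...########################..###......
166 ......#######..#####...#######..####################......
167 ......###############.#####.........###############.......
168 ......####################...........##############.......
169 ......###################............#############........
170 ......##########..######.............#############........
171 ......##########..#####..............########.............
172 .......########...###..............#########..............
173 ........############...............########...............
174 ........###########.ooo..oooo.....####...#................
175 .........##########ooooooooooo....####....................
176 ..........########ooooooooooooo...####....................
177 ..........#######.ooooooooooooo...####....................
17
[... 998 characters left out ...]
.......
194 .........ooooooooooooooooooooooooooooooooooo..............
195 ..........ooooooooooooooooooooooooooooooooooo.............
196 ...........oooooooooooooooooooooooooooooooooo.............
197 ...........ooooooooooooooooooooooooooooooooooo............
198 ............ooooooooooooooooooooooooooooooooooo...........
199 .............oooooooooooooooooooooooooooooooooo...........
200 .............ooooooooooooooooooooooooooooooooooo..........
201 ..............oooooooooooooooooooooooooooooooooo..........
202 ..............oooooooooooooooooooooooooooooooooo..........
203 ...............oooooooooooooooooooooooooooooooo...........
204 ................ooooooooooooooooooooooooooooooo...........
```

The carton is gripped (58 mm, 64 N). The picture has the finger about 20 mm from centre as planned, engaged on the upper part of the side. Next a gentle lift, then a check.

```bash
python3 -m jog '{"delta_pos":[[0,0,3],[0,0,7],[0,0,15],[0,0,25],[0,0,30],[0,0,30],[0,0,10],[0,0,0]],"twist":[[0,0,0],[0,0,0],[0,0,0],[0,0,0],[0,0,0],[0,0,0],[0,0,0],[0,0,0]]}'
python3 - <<'E'
from h import *
f,*c=cam("scene");g=f.max(2)
for y in range(120,185):print(y,"".join("#" if v<45 else "o" if b else "." for v,b in zip(g[y,412:480],(f[y,412:480,0].astype(int)-f[y,412:480,2]>25))))
f,*c=cam("top");m=tops(f);k=m*0;k[220:330,120:240]=m[220:330,120:240];print(rect(k,.175,c))
E
```

```text
time: 4.43
eef_pos: [0.3783, 0.274, 0.1265]
tcp_rot: [-180.0, 0.3, -149.2]
ft_force: [0.3, -0.1, -2.0]
grip_width: 0.0581
grasp_force: 65.2
120 ................#########...##########################....##########
121 ................########....##########################....#########.
122 ................########..############################...##########.
123 ................########..#############################..#########..
124 ................########..####...#################################..
125 ................########.#####....###############################...
126 ................########.#####....########..#####################...
127 ...............#########.######..#####.........##################...
128 ...............######################...........################....
129 ...............#####################............################....
130 ...............####################.............###############.....
131 ...............###########..#######.............###############.....
132 ................##########..#####...............#############.......
133 .......
[... 3145 characters left out ...]
.................ooooooooooooooooooooooooooo...........
177 ...............................oooooooooooooooooooooooooo...........
178 ................................oooooooooooooooooooooooo............
179 ................................oooooooooooooooooooooooo............
180 .................................oooooooooooooooooooooo.............
181 ..................................oooooooooooooo....................
182 ..................................oooooo............................
183 ....................................................................
184 ....................................................................
[(array([424., 292.]), array([428.9, 290.9]), 66, 42, 29.7)]
```

```bash
python3 -m jog '{"delta_pos":[[10,-15,0],[16,-26,0],[20,-32,0],[23,-36,0],[23,-36,0],[20,-32,0],[16,-26,0],[10,-16,0]],"twist":[[0,0,1.5],[0,0,3],[0,0,3],[0,0,3.4],[0,0,3.5],[0,0,3],[0,0,3],[0,0,1.5]]}'
python3 -m jog '{"delta_pos":[[0,0,0],[0,0,0],[0,0,0]],"twist":[[0,0,0],[0,0,0],[0,0,0]]}'
python3 - <<'E'
from h import *
f,*c=cam("top");g=f.max(2)
h=cv2.cvtColor(f,cv2.COLOR_RGB2HSV)
print(monitor.read_state()["tcp_rot"])
m=tops(f);print(*rect(m,.087+.09,c),sep="\n")
E
```

```text
time: 5.2
eef_pos: [0.5143, 0.0533, 0.1219]
tcp_rot: [179.9, -0.1, -127.3]
ft_force: [-0.4, 0.5, -2.8]
grip_width: 0.0582
grasp_force: 65.3
time: 5.45
eef_pos: [0.5129, 0.0565, 0.1227]
tcp_rot: [179.9, -0.1, -127.4]
ft_force: [-0.0, 0.3, -3.3]
grip_width: 0.0583
grasp_force: 65.4
[ 1.79897956e+02 -7.29522255e-02 -1.27338834e+02]
(array([ 403., -256.]), array([ 402.7, -255.7]), 108, 53, 38.3)
(array([492., -20.]), array([498.7, -29.7]), 112, 55, -35.0)
(array([616.,  28.]), array([623.4,  25.1]), 95, 55, -37.3)
(array([ 900., -504.]), array([ 902.6, -504.7]), 63, 31, -0.8)
(array([ 901., -362.]), array([ 902.4, -358.2]), 82, 65, 89.2)
(array([ 901., -276.]), array([ 901.5, -276.1]), 85, 67, 89.3)
(array([ 903., -103.]), array([ 902.9, -101.8]), 258, 70, 89.3)
(array([904.,  72.]), array([904.5,  71.7]), 83, 72, 89.9)
(array([905., 158.]), array([904.9, 158.3]), 85, 72, 89.3)
(array([906., 245.]), array([905.8, 244.9]), 84, 72, 89.3)
(array([906., 333.]), array([906.9, 334.4]), 83, 74, 89.3)
(array([908., 498.]), array([907.7, 496.8]), 241, 77, 89.3)
```

```bash
python3 -m jog '{"delta_pos":[[3.3,-1.9,-8],[0,0,-12],[0,0,-6],[0,0,0],[0,0,0]],"twist":[[0,0,0],[0,0,0],[0,0,0],[0,0,0],[0,0,0]]}'
python3 - <<'E'
from h import *
for n,(y0,y1,x0,x1) in(("top",(120,280,228,388)),("scene",(130,250,260,400))):
    f,*c=cam(n);v=cv2.resize(f[y0:y1,x0:x1],(400,400),interpolation=cv2.INTER_CUBIC)
    o=v if n=="top" else np.hstack([o,v])
save(o,"p1.png");print(monitor.read_state()["eef_pos"])
E
```

```text
time: 5.92
eef_pos: [0.517, 0.0546, 0.0978]
tcp_rot: [180.0, -0.0, -127.3]
ft_force: [0.3, -0.3, -2.5]
grip_width: 0.0583
grasp_force: 65.3
[0.51758296 0.05441477 0.09854634]
```

View pics/p1.png

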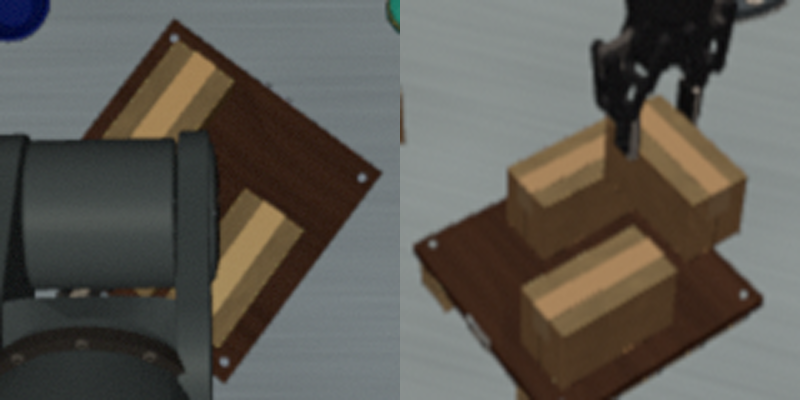

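The held carton is over its place: left panel shows the arm covering it, right panel shows its top corners near full-image (381,183), (361,194) and (349,159), clear above both laid cartons. I'll compare those corners with the expected ones.

Run:
```python
from h import *
f,*c=cam("scene")
x=np.array([.794,-.607]);y=np.array([.607,.794])
def W(u,v,z): return np.r_[(np.array([558.7,9])+u*x+v*y)/1000,z]
print("held exp",proj([W(-91.5,92.5,.149),W(-31.5,92.5,.149),W(-91.5,-27.5,.149)],*c).round(1).tolist(),"bottom C",proj([W(-31.5,92.5,.094)],*c).round(1))
print("laid2 top exp",proj([W(-27,91.5,.087),W(-27,31.5,.087),W(93,91.5,.087),W(93,31.5,.087)],*c).round(1).tolist())
print("laid1",proj([W(-92.5,-30.6,.087),W(27.5,-90.6,.087),W(27.5,-30.6,.087)],*c).round(1).tolist())
print("deck",proj([W(115,115,.032),W(-115,115,.032),W(115,-115,.032)],*c).round(1).tolist())
q=lambda X,Y:(260+(X-400)/2.857,130+Y/3.333)
print("seen held B,C,A,Cbot",*[np.round(q(*p),1) for p in((745,178),(690,210),(655,97),(690,260))])
print("seen laid2: near-right, far-right, near-left(+x),left far",*[np.round(q(*p),1) for p in((676,270),(632,227),(560,335),(522,288))])
print("deck screws right (743,295) left (433,243)",q(763,300),q(414,247))
```

```text
held exp [[381.5, 180.0], [362.3, 188.9], [349.8, 155.8]] bottom C [[360.1 206.6]]
laid2 top exp [[358.1, 209.2], [342.7, 195.8], [317.7, 229.1], [302.9, 214.2]]
laid1 [[347.6, 174.3], [297.6, 178.2], [310.6, 190.4]]
deck [[315.2, 255.7], [388.4, 217.2], [265.1, 201.2]]
seen held B,C,A,Cbot [380.8 183.4] [361.5 193. ] [349.3 159.1] [361.5 208. ]
seen laid2: near-right, far-right, near-left(+x),left far [356.6 211. ] [341.2 198.1] [316.  230.5] [302.7 216.4]
deck screws right (743,295) left (433,243) (387.05635281764086, 220.00900090009) (264.9002450122506, 204.1074107410741)
```

```bash
python3 -m jog '{"delta_pos":[[0,0,-12],[0,0,-15],[0,0,-12],[0,0,-8],[0,0,-5],[0,0,0],[0,0,0]],"twist":[[0,0,0],[0,0,0],[0,0,0],[0,0,0],[0,0,0],[0,0,0],[0,0,0]]}'
python3 -m jog '{"delta_pos":[[0,0,-2],[0,0,-2],[0,0,0]],"twist":[[0,0,0],[0,0,0],[0,0,0]]}'
```

```text
time: 6.65
eef_pos: [0.5176, 0.0542, 0.0466]
tcp_rot: [-180.0, 0.0, -127.3]
ft_force: [0.9, 0.3, -2.9]
grip_width: 0.0582
grasp_force: 65.3
time: 6.9
eef_pos: [0.5174, 0.0542, 0.0422]
tcp_rot: [-180.0, 0.0, -127.4]
ft_force: [-0.0, 0.7, -2.4]
grip_width: 0.0582
grasp_force: 65.3
```

```bash
python3 -m jog '{"delta_pos":[[-0.7,0.4,-1.5],[0,0,-1],[0,0,0],[0,0,0]],"twist":[[0,0,0],[0,0,0],[0,0,0],[0,0,0]]}'
python3 -m jog '{"delta_pos":[[0,0,-1],[0,0,-1],[0,0,0],[0,0,0]],"twist":[[0,0,0],[0,0,0],[0,0,0],[0,0,0]]}'
```

```text
time: 7.23
eef_pos: [0.5166, 0.0546, 0.0397]
tcp_rot: [180.0, -0.0, -127.4]
ft_force: [1.2, -0.4, -2.5]
grip_width: 0.0579
grasp_force: 65.3
time: 7.57
eef_pos: [0.5166, 0.0546, 0.0376]
tcp_rot: [180.0, -0.0, -127.4]
ft_force: [0.2, -0.4, -2.4]
grip_width: 0.0582
grasp_force: 65.3
```

```bash
python3 -m jog '{"delta_pos":[[0,0,-1],[0,0,0],[0,0,0]],"twist":[[0,0,0],[0,0,0],[0,0,0]]}'
python3 -m jog '{"delta_pos":[[0,0,-1],[0,0,0],[0,0,0]],"twist":[[0,0,0],[0,0,0],[0,0,0]]}'
```

```text
time: 7.82
eef_pos: [0.5168, 0.0546, 0.0368]
tcp_rot: [-180.0, 0.0, -127.4]
ft_force: [-0.4, 0.1, -1.6]
grip_width: 0.0585
grasp_force: 65.5
time: 8.07
eef_pos: [0.5168, 0.0546, 0.0367]
tcp_rot: [-180.0, 0.0, -127.4]
ft_force: [-5.3, -0.9, 12.8]
grip_width: 0.0584
grasp_force: 67.1
```

Contact (the vertical force rose to +13 N). Release and rise.

```bash
python3 -m jog '{"delta_pos":[[0,0,0.8],[0,0,0],[0,0,0],[0,0,0],[0,0,0],[0,0,0]],"twist":[[0,0,0],[0,0,0],[0,0,0],[0,0,0],[0,0,0],[0,0,0]]}' 80
python3 -m jog '{"delta_pos":[[0,0,5],[0,0,15],[0,0,25],[0,0,35],[0,0,35],[0,0,15],[0,0,0]],"twist":[[0,0,0],[0,0,0],[0,0,0],[0,0,0],[0,0,0],[0,0,0],[0,0,0]]}' 85
```

```text
time: 8.57
eef_pos: [0.5167, 0.0546, 0.0364]
tcp_rot: [180.0, -0.0, -127.4]
ft_force: [-0.1, 0.6, 1.0]
grip_width: 0.0802
grasp_force: 0.0
time: 9.15
eef_pos: [0.5186, 0.0547, 0.1706]
tcp_rot: [-179.7, 0.2, -127.3]
ft_force: [-0.4, 0.2, -0.6]
grip_width: 0.0848
grasp_force: 0.0
```

```bash
python3 -m jog '{"delta_pos":[[-6,-20,0],[-11,-35,0],[-13,-39,0],[-13,-39,0],[-13,-39,0],[-13,-39,0],[-13,-39,0],[-12,-38,0]],"twist":[[0,0,-1],[0,0,-2],[0,0,-2],[0,0,-2],[0,0,-2],[0,0,-2],[0,0,-2],[0,0,-1.6]]}'
python3 -m jog '{"delta_pos":[[-7,-25,0],[-4,-16,0],[0,0,0],[0,0,0]],"twist":[[0,0,0],[0,0,0],[0,0,0],[0,0,0]]}'
python3 - <<'E'
from h import *
f,*c=cam("top");m=tops(f);m[:60]=0;print(*rect(m,.087,c),sep="\n")
E
```

```text
time: 9.82
eef_pos: [0.4212, -0.2349, 0.1658]
tcp_rot: [179.9, -0.0, -142.1]
ft_force: [1.1, 0.6, 0.2]
grip_width: 0.085
grasp_force: 0.0
time: 10.15
eef_pos: [0.4172, -0.2663, 0.1657]
tcp_rot: [-179.8, -0.8, -142.7]
ft_force: [0.8, 0.4, -0.6]
grip_width: 0.0849
grasp_force: 0.0
(array([ 422., -260.]), array([ 422.9, -257.3]), 57, 57, -52.2)
(array([496., -20.]), array([495.9, -19.4]), 124, 61, -36.5)
(array([529.,  75.]), array([528.8,  74.9]), 123, 61, 51.1)
(array([623.,  37.]), array([622.2,  37.6]), 124, 60, -36.9)
```

The first carton lies at about (529,75), within 2–3 mm and about 1.5° of target. Now the second.

```bash
python3 -m jog '{"delta_pos":[[-3,-6,-15],[0,0,-25],[0,0,-20],[0,0,0],[0,0,0]],"twist":[[0,0,0.3],[0,0,0],[0,0,0],[0,0,0],[0,0,0]]}'
```

```text
time: 10.62
eef_pos: [0.4161, -0.2692, 0.106]
tcp_rot: [-179.8, -1.1, -142.6]
ft_force: [0.7, 0.3, 0.3]
grip_width: 0.0851
grasp_force: 0.0
```

```bash
python3 -m jog '{"delta_pos":[[-2.8,-5.2,-10],[0,0,-10],[0,0,-5],[0,0,0],[0,0,0]],"twist":[[0.8,-0.75,0.7],[0,0,0],[0,0,0],[0,0,0],[0,0,0]]}'
```

```text
time: 11.03
eef_pos: [0.4178, -0.2699, 0.0813]
tcp_rot: [-179.6, -0.9, -142.6]
ft_force: [0.4, -0.6, -0.2]
grip_width: 0.085
grasp_force: 0.0
```

```bash
python3 -c "
from h import *
s=monitor.read_state();print(s['joints'].round(1),s['qd'].round(1),s['eef_pos'])
from scipy.spatial.transform import Rotation as Q
R=Q.from_euler('xyz',s['tcp_rot'],degrees=True);T=Q.from_euler('xyz',[180,0,-141.9],degrees=True);print((T*R.inv()).as_rotvec(degrees=True))"
```

```text
[ -37.7   23.8  108.2   -1.3   47.9 -164.2] [-0.1 -0.4 -0.5  0.1 -0.  -0.1] [ 0.41778942 -0.26985914  0.08127058]
[ 0.83642939 -0.44251014  0.73024964]
```

Joint 6 is at its range end, so I'll lift and turn the tool half round (the same grasp).

```bash
python3 -m jog '{"delta_pos":[[0,0,20],[0,0,25],[0,0,25],[0,0,5],[0,0,0],[0,0,0],[0,0,0],[0,0,0]],"twist":[[0,0,0],[0,0,-4],[0,0,-7],[0,0,-7],[0,0,-7],[0,0,-7],[0,0,-7],[0,0,-7]]}'
python3 -m jog '{"delta_pos":[[0,0,0],[0,0,0],[0,0,0],[0,0,0],[0,0,0],[0,0,0],[0,0,0],[0,0,0]],"twist":[[0,0,-7],[0,0,-7],[0,0,-7],[0,0,-7],[0,0,-7],[0,0,-7],[0,0,-7],[0,0,-7]]}'
python3 -m jog '{"delta_pos":[[0,0,0],[0,0,0],[0,0,0],[0,0,0],[0,0,0],[0,0,0],[0,0,0],[0,0,0]],"twist":[[0,0,-7],[0,0,-7],[0,0,-7],[0,0,-7],[0,0,-7],[0,0,-7],[0,0,-7],[0,0,-7]]}'
python3 -m jog '{"delta_pos":[[0,0,0],[0,0,0],[0,0,0],[0,0,0]],"twist":[[0,0,-7],[0,0,-7],[0,0,0],[0,0,0]]}'
python3 -c "
from h import *
s=monitor.read_state();print(s['joints'].round(1),s['eef_pos'])
from scipy.spatial.transform import Rotation as Q
R=Q.from_euler('xyz',s['tcp_rot'],degrees=True);T=Q.from_euler('xyz',[180,0,38.1],degrees=True);print((T*R.inv()).as_rotvec(degrees=True))"
```

```text
time: 11.7
eef_pos: [0.4179, -0.27, 0.1568]
tcp_rot: [-179.6, -0.8, 171.0]
ft_force: [0.1, 0.0, -0.5]
grip_width: 0.0851
grasp_force: 0.0
time: 12.37
eef_pos: [0.4178, -0.27, 0.1567]
tcp_rot: [-179.6, -0.8, 115.0]
ft_force: [-0.3, 0.4, -0.3]
grip_width: 0.085
grasp_force: 0.0
time: 13.03
eef_pos: [0.4178, -0.2701, 0.1567]
tcp_rot: [-179.7, -0.9, 59.0]
ft_force: [0.3, 0.4, -0.2]
grip_width: 0.0848
grasp_force: 0.0
time: 13.37
eef_pos: [0.4178, -0.27, 0.1565]
tcp_rot: [-179.7, -0.9, 45.6]
ft_force: [0.5, 0.1, -1.4]
grip_width: 0.085
grasp_force: 0.0
[-38.8  17.5 104.5   1.   58.3   5.1] [ 0.4177627  -0.27001813  0.15647477]
[-0.83559267  0.40875113 -7.47534659]
```

```bash
python3 -m jog '{"delta_pos":[[-4.5,-4.4,0],[0,0,-20],[0,0,-30],[0,0,-30],[0,0,-10],[0,0,0],[0,0,0]],"twist":[[-0.85,0.4,-4],[0,0,-3.5],[0,0,0],[0,0,0],[0,0,0],[0,0,0],[0,0,0]]}'
```

```text
time: 13.95
eef_pos: [0.4135, -0.2745, 0.0667]
tcp_rot: [-180.0, 0.0, 38.0]
ft_force: [-0.0, 0.4, -0.2]
grip_width: 0.0852
grasp_force: 0.0
```

```bash
python3 -m jog '{"delta_pos":[[0,0,-20],[0,0,-20],[0,0,-14],[0,0,-8],[0,0,0],[0,0,0]],"twist":[[0,0,0],[0,0,0],[0,0,0],[0,0,0],[0,0,0],[0,0,0]]}'
python3 -m jog '{"delta_pos":[[0,0,0],[0,0,0],[0,0,0],[0,0,0],[0,0,0],[0,0,0],[0,0,0],[0,0,0]],"twist":[[0,0,0],[0,0,0],[0,0,0],[0,0,0],[0,0,0],[0,0,0],[0,0,0],[0,0,0]]}' 40
```

```text
time: 14.45
eef_pos: [0.4138, -0.2748, 0.0051]
tcp_rot: [180.0, -0.0, 37.9]
ft_force: [0.5, 0.7, 1.0]
grip_width: 0.0852
grasp_force: 0.0
time: 15.12
eef_pos: [0.414, -0.275, 0.0055]
tcp_rot: [179.9, -0.0, 37.9]
ft_force: [-1.4, 1.0, 11.7]
grip_width: 0.0582
grasp_force: 62.8
```

```bash
python3 -m jog '{"delta_pos":[[0,0,3],[0,0,7],[0,0,15],[0,0,25],[0,0,30],[0,0,30],[0,0,12],[0,0,0]],"twist":[[0,0,0],[0,0,0],[0,0,0],[0,0,0],[0,0,0],[0,0,0],[0,0,0],[0,0,0]]}'
python3 -m jog '{"delta_pos":[[14,18,0],[22,28,0],[26,33,0],[30,36,0],[30,36,0],[26,33,0],[22,30,0],[17.6,24,0]],"twist":[[0,0,1],[0,0,2],[0,0,2],[0,0,2.4],[0,0,2.4],[0,0,2],[0,0,2],[0,0,0.9]]}'
python3 -m jog '{"delta_pos":[[0,0,-5],[0,0,0],[0,0,0]],"twist":[[0,0,0],[0,0,0],[0,0,0]]}'
```

```text
time: 15.78
eef_pos: [0.4143, -0.2752, 0.1292]
tcp_rot: [179.8, -0.1, 37.9]
ft_force: [0.4, 0.3, -2.6]
grip_width: 0.0582
grasp_force: 65.3
time: 16.45
eef_pos: [0.5942, -0.0421, 0.1246]
tcp_rot: [-179.9, 0.1, 52.7]
ft_force: [0.2, -0.7, -3.3]
grip_width: 0.0583
grasp_force: 65.2
time: 16.7
eef_pos: [0.5925, -0.0449, 0.1196]
tcp_rot: [-179.8, 0.1, 52.6]
ft_force: [-0.5, -0.6, -2.8]
grip_width: 0.0579
grasp_force: 65.2
```

```bash
python3 -m jog '{"delta_pos":[[9.1,8,-8],[0,0,-10],[0,0,-4],[0,0,0],[0,0,0]],"twist":[[0,0,0],[0,0,0],[0,0,0],[0,0,0],[0,0,0]]}'
python3 - <<'E'
from h import *
f,*c=cam("top");g=f.max(2)
x=np.array([.794,-.607]);y=np.array([.607,.794])
def W(u,v,z): return np.r_[(np.array([558.7,9])+u*x+v*y)/1000,z]
z=monitor.read_state()["eef_pos"][2];zt=z-.0053+.055;print(z)
print("exp top",proj([W(32,-92.5,zt),W(92,-92.5,zt),W(92,27.5,zt),W(32,27.5,zt)],*c).round(1).tolist())
for yy in range(118,262,2):print(yy,"".join("#" if v<60 else "o" if b else "." for v,b in zip(g[yy,250:400:2],(f[yy,250:400:2,0].astype(int)-f[yy,250:400:2,2]>25))))
E
```

```text
time: 17.12
eef_pos: [0.6023, -0.0372, 0.0985]
tcp_rot: [-179.9, 0.0, 52.5]
ft_force: [-0.0, -0.5, -2.2]
grip_width: 0.0584
grasp_force: 65.2
0.09897277131606938
exp top [[353.5, 208.8], [371.9, 184.3], [322.8, 147.9], [304.3, 172.0]]
118 .....................#.########################............................
120 .....................#.....############################....#####...........
122 .....................##....####..################################..........
124 ....................##.....##........#...########################..........
126 ....................#...#.###...............#.##############.####..........
128 ....................#.#..###.....................#...##.####..##...........
130 ....................#..#..##.............................##......#.........
132 ....................#.##.###.............................###.....#.........
134 ...................###....##.............................##.#....#.........
136 ...................#.#....##.............................##..#.###.........
138 ...................#...#.##..............................##.#
[... 4194 characters left out ...]
############################################................
246 ..........#################################################................
248 ..........#################################################................
250 ..........#################################################................
252 .........##################################################................
254 .........##################################################................
256 .........##################################################................
258 .........##################################################................
260 ........###################################################................
```

Run:
```python
from h import *
f,*c=cam("scene")
x=np.array([.794,-.607]);y=np.array([.607,.794])
def W(u,v,z): return np.r_[(np.array([558.7,9])+u*x+v*y)/1000,z]
zt=.0988-.0053+.055
print("exp",proj([W(32,-92.5,zt),W(92,-92.5,zt),W(92,27.5,zt),W(32,27.5,zt)],*c).round(1).tolist())
print("bot",proj([W(92,-92.5,zt-.055),W(92,27.5,zt-.055)],*c).round(1).tolist())
m=tops(f)
h=cv2.cvtColor(f,cv2.COLOR_RGB2HSV)
for yy in range(155,215,1):print(yy,"".join("#" if v<45 else "O" if (v>105 and b) else "o" if b else "." for v,b in zip(h[yy,268:345,2],(f[yy,268:345,0].astype(int)-f[yy,268:345,2]>22))))
```

```text
exp [[295.5, 159.2], [275.0, 167.1], [302.3, 193.3], [323.6, 184.1]]
bot [[276.0, 184.5], [302.3, 211.0]]
155 .........#..........#############################...###.#####................
156 ........##.........####################################..####................
157 ........#........###..######################################.................
158 ........##....#####...######################################.................
159 .........#..#######...######################################.................
160 .........#########...#######################################.................
161 .........#########...####################...################.................
162 .........#########...#####oo#########........##############..................
163 .........##########.######ooo#######..........#########......................
164 ..........########oo.#####.oo#####............########.......................
165 ..........########oOo######.#####.............########.........OO............
166 ..........########oOo############............########........OOOOOO..........
167 ......
[... 3225 characters left out ...]
ooooooooooooooooooooooOOOOOOOOOOOOOOOOOOOOOO
207 ooooooooooooooooooooooooooooooooooooooooooooooooooooooOOOOOOOOOOOOOOOOOOOOOOO
208 #oooooooooooooooooooooooooooooooooooooooooooooooooooOOOOOOOOOOOOOOOOOOOOOOOOO
209 o#ooooooooooooooooooooooooooooooooooooooooooooooooOOOOOOOOOOOOOOOOOOOOOOOOOOO
210 oo#oooooooooooooooooooooooooooooooooooooooooooooOOOOOOOOOOOOOOOOOOOOOOOOOOOOO
211 ooooooooooooooooooooooooooooooooooooooooooooooOOOOOOOOOOOOOOOOOOOOOOOOOOOOOOO
212 ooooooooooooooooooooooooooooooooooooooooooooOOOOOOOOOOOOOOOOOOOOOOOOOOOOOOOOO
213 oooooooooooooooooooooooooooooooooooooooooOOOOOOOOOOOOOOOOOOOOOOOOOOOOOOOOOOOO
214 oooooooooooooooooooooooooooooooooooooooOOOOOOOOOOOOOOOOOOOOOOOOOOOOOOOOOOOOOO
```

The scene view puts the held carton about 2–3 mm toward +y, the same offset the first one showed. I'll correct by (+0.8, −1.8) mm and descend.

```bash
python3 -m jog '{"delta_pos":[[0.8,-1.8,0],[0,0,-12],[0,0,-15],[0,0,-12],[0,0,-9],[0,0,-6],[0,0,0],[0,0,0]],"twist":[[0,0,0],[0,0,0],[0,0,0],[0,0,0],[0,0,0],[0,0,0],[0,0,0],[0,0,0]]}'
python3 -m jog '{"delta_pos":[[0,0,-2],[0,0,-2],[0,0,0],[0,0,0]],"twist":[[0,0,0],[0,0,0],[0,0,0],[0,0,0]]}'
```

```text
time: 17.88
eef_pos: [0.6036, -0.0386, 0.0449]
tcp_rot: [-179.9, 0.0, 52.6]
ft_force: [0.2, -0.3, -2.5]
grip_width: 0.0581
grasp_force: 65.1
time: 18.22
eef_pos: [0.6037, -0.0386, 0.0412]
tcp_rot: [-180.0, 0.0, 52.6]
ft_force: [0.1, -0.5, -2.4]
grip_width: 0.0579
grasp_force: 65.2
```

Contact expected at z ≈ 0.0373.

```bash
python3 -m jog '{"delta_pos":[[0,0,-1.5],[0,0,-1],[0,0,0],[0,0,0]],"twist":[[0,0,0],[0,0,0],[0,0,0],[0,0,0]]}'
python3 -m jog '{"delta_pos":[[0,0,-1],[0,0,0],[0,0,0]],"twist":[[0,0,0],[0,0,0],[0,0,0]]}'
```

```text
time: 18.55
eef_pos: [0.6035, -0.0386, 0.0384]
tcp_rot: [-179.9, 0.0, 52.6]
ft_force: [0.4, 0.6, -2.6]
grip_width: 0.0581
grasp_force: 65.2
time: 18.8
eef_pos: [0.6037, -0.0386, 0.0377]
tcp_rot: [-180.0, 0.0, 52.6]
ft_force: [-1.1, 0.1, 0.1]
grip_width: 0.0584
grasp_force: 65.5
```

Touching (the weight is coming off). A last 0.5 mm, then release, rise and move off toward the robot so the top view is clear.

```bash
python3 -m jog '{"delta_pos":[[0,0,-0.5],[0,0,0]],"twist":[[0,0,0],[0,0,0]]}'
python3 -m jog '{"delta_pos":[[0,0,0.4],[0,0,0],[0,0,0],[0,0,0],[0,0,0],[0,0,0]],"twist":[[0,0,0],[0,0,0],[0,0,0],[0,0,0],[0,0,0],[0,0,0]]}' 80
python3 -m jog '{"delta_pos":[[0,0,5],[0,0,15],[0,0,25],[0,0,35],[0,0,35],[0,-20,15],[0,-30,0],[0,-40,0]],"twist":[[0,0,0],[0,0,0],[0,0,0],[0,0,0],[0,0,0],[0,0,0],[0,0,0],[0,0,0]]}'
python3 -m jog '{"delta_pos":[[-40,-30,0],[-40,-30,0],[-40,-30,0],[-40,-30,0],[-30,-30,0],[-10,-10,0],[0,0,0]],"twist":[[0,0,0],[0,0,0],[0,0,0],[0,0,0],[0,0,0],[0,0,0],[0,0,0]]}'
python3 - <<'E'
from h import *
f,*c=cam("top");m=tops(f);m[:60]=0
x=np.array([.794,-.607]);y=np.array([.607,.794])
for r in rect(m,.087,c):
    d=r[1]-[558.7,9];print(r,"base",(d@x).round(1),(d@y).round(1),"ang",round((r[4]+37.4+90)%180-90,1))
save(cv2.resize(f[110:290,218:398],(600,600),interpolation=cv2.INTER_CUBIC),"end.png")
E
```

```text
time: 18.97
eef_pos: [0.6038, -0.0386, 0.0377]
tcp_rot: [-180.0, 0.0, 52.6]
ft_force: [-3.4, 0.9, 5.4]
grip_width: 0.0579
grasp_force: 66.1
time: 19.47
eef_pos: [0.6036, -0.0387, 0.0373]
tcp_rot: [-180.0, 0.0, 52.6]
ft_force: [-0.0, -1.3, -0.2]
grip_width: 0.0801
grasp_force: 0.0
time: 20.13
eef_pos: [0.6043, -0.1282, 0.1695]
tcp_rot: [179.9, -0.1, 52.7]
ft_force: [1.1, -0.4, 0.3]
grip_width: 0.0798
grasp_force: 0.0
time: 20.72
eef_pos: [0.4288, -0.2701, 0.168]
tcp_rot: [-180.0, 0.0, 52.4]
ft_force: [0.2, 1.4, 1.0]
grip_width: 0.0797
grasp_force: 0.0
(array([529.,  75.]), array([528.7,  74.8]), 123, 61, 51.1) base -63.8 34.0 ang 88.5
(array([559.,   9.]), array([567.7, -12.4]), 188, 186, -38.2) base 20.1 -11.5 ang -0.8
```

View pics/end.png

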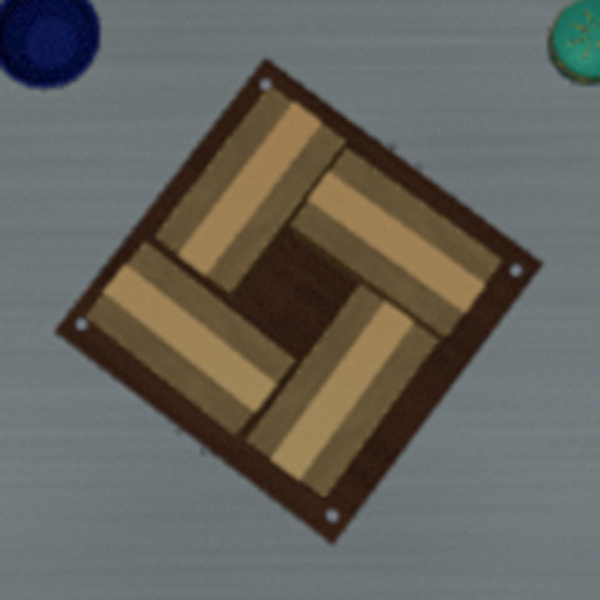

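The picture shows a closed pinwheel with an open square well around (300,290). The seams are thin, at most about 5–6 mm on the left carton, and everything is square to the deck. The gripper is clear, so I'm handing in.

```bash
python3 -c "
from workcell import order
print(order.close_job())"
```

```text
the job is handed in; nothing more can be done
None
```

I laid both table cartons gently on the base to complete the pinwheel around an open square well (gaps about 2–6 mm, cartons square to the deck within about 1.5°), did not touch the antiques, and handed the job in after about 21 s of robot time.

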